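# Feel for the release notch of the sample cooler

## Robot

A 6-joint arm with a two-finger parallel gripper is mounted at the origin on the work surface. World frame = base frame: x ahead of the robot, y to its left, z up, the work surface at z = 0. Lengths are in m, angles in rad, forces in N, time in s.
With the tool pointing down it reaches from about 0.35 to 0.975 m from the base axis. Payload 4.9 kg.
Tool frame: the origin (TCP) lies midway between the tips of the shut fingers; the grasp point (between the pads) lies 19 mm behind it; x points along the fingers, y is the direction in which the jaws open and shut, and the axes are right-handed (so a half turn about x gives the same grasp; the last joint's range is limited). The gripper opens to 85 mm and grips with 20 to 120 N. Pads are 22 mm wide; open, the fingers measure 114 mm over their backs; the gripper's body (76 mm by 85 mm) begins 54 mm behind the grasp point. The pads swing forward as they close: fully open they stand 13 mm farther back than shut.
Start: joints at [-1.449, 0.053, 1.613, -0, 1.476, -0.119], TCP at [0.149, -0.607, 0.231] pointing down, gripper open.
Joint ranges: [-3.01, 3.01], [-1.01, 2.22], [0.06, 2.58], [-1.02, 4.17], [0.09, 2.62], [-3.14, 3.14]. Speed limits (rad/s): [2.57, 2.57, 3.14, 3.14, 3.14, 3.14].

## Interface

Orientations are given as a unit quaternion [w, x, y, z].
In Python, from plant import manip gives the robot as it stands.
- The arm moves only by the tool send_rows, never from a script. Its argument "motion" is a list that holds one entry, the list of rows, each a list of 6 numbers: the shift along the world's x, y, z in cm, then the turn, a rotation vector about the world's x, y, z in rad. A call has 1 to 12 rows; each row shifts and turns the commanded pose from where the row before left it; what a row does not reach is not made up. A row lasts 1/12 s, in which the tool goes at most 41.7 mm and 7.16 degrees, less where a joint would pass 70% of its speed; a pose out of reach is approached as far as the arm can. A call with a gripper value outside its range is refused whole. "fingers" is the closure, from 0 (fully open) to 1 (shut), set as the call begins (left out, the last holds). The fingers move at their own pace and stop on an object; the grip force is fixed at half the most. Time passes only in rows, so rows that do not move let the fingers close. It gives the time, the measured TCP pose, the force and the opening at its end, in the units of the state.
- manip.state(): the state, without advancing time (a new reading comes with each control period).
- manip.grab_frame(name): name is "scene" or "top"; returns the picture (384x512x3 uint8, red, green, blue); there is no depth.
- manip.calibration(name): a dict with "mtx" (3x3 intrinsics, pixels), "cam_to_world" (4x4, takes a point from camera to world coordinates). Camera axes: x right, y up, looking along -z (the intrinsics and any distortion apply to the point x, -y, -z); pixel columns grow to the right and rows downward; lengths in m; the calibration is good to about 2 mm. A picture is of the moment at which its call begins. calibration takes no time and is no camera call.
- manip.job_done(): hands the job in, once; it reports no verdict.
Trained networks look in the newest picture that a camera, given by its name, has taken for a name from the list of things; names that differ only in an ending like _2 or _b are one class to them, and where a whole thing is asked for, a point or a joint stands for the part that bears it (a point fixed in the world has none). Each returns a list of dicts, best first, with "confidence" (0 to 1); they miss things now and then, are a little off and sometimes report something else, mostly with a low value. They report only what shows in the picture. A call takes as long as a camera call.
- manip.boxes_of(query, camera): "centre" ([x, y, z] in m, in the coordinates of the camera as it stood for that picture, good to about 4 mm: the middle of the surface that is visible of it).
- manip.trace(query, camera): "region" (384x512 bool, what is visible of it).
- manip.landmark_of(query, camera): "centre" ([x, y, z] in m, in the coordinates of the camera as it stood for that picture, good to about 4 mm: a listed point, or the origin of a listed thing).
The state is a dict: "time": time; "joint_pos": joint angles; "joint_vel": joint speeds; "joint_efforts": joint torques, N m; "tool_pos": TCP position; "tool_rot": TCP orientation; "contact_force": force on the tool from outside, world axes, zero at the start; "ft_torque": the same for the moment, N m; "gripper_width": opening from 0.0 (shut) to 1.0 (fully open).
Only numpy, scipy, OpenCV 4.12 (cv2) and the standard library are available. Lean on these libraries where they do the work, as an engineer would, in place of code of your own. Each camera call takes 0.05 s, during which the arm holds its last target.

## Task

Release the sample drawer of the vial cooler: put a fingertip on top of the metal rail along its front edge, at the robot's left-hand end, and sweep it along the rail to the right until it finds the notch, then press the key inside the notch fully down, so that the drawer comes out, and move clear. Pick nothing up, and leave the vials, rack, bottles, beaker and spanner where they stand.

Things in the scene. Friction and masses are not known exactly. Their poses are not given: they have to be found in the camera images.
- sampler: bench-top vial cooler, a white box 220 mm deep (x), 460 mm wide (y), fixed to the table. Origin at the centre of its underside, on the table; x points away from the robot, y to the robot's left, along the rail. Flat deck 90 mm above the table. Along its whole front top edge runs a raised aluminium rail, 26 mm wide, centre line at x = -105 mm, flat top 112 mm above the table
- rail_mid (a point): middle of the rail, at its top, on its centre line. The notch's centre lies anywhere within 55 mm to the left or right of this point. The notch is 52 mm long, cut square across the rail from front to back, 8 mm deep; its floor is the release key, bare aluminium like the rail, 48 x 23 mm. The rail's top is 0.4 mm lower within 110 mm of this point than at the ends
- rail_first: the first 50 mm of the rail at its left (+y) end, solid and fixed. Origin on its top face, in the middle (25 mm from the rail's left end, on its centre line), axes as the sampler's
- rail_second: 30 mm long solid piece of the same rail, flush with its neighbours, its middle 80 mm to the right of the middle of rail_first. Origin on its top face, in the middle
- rail_right (a point): the right (-y) end of the rail, on its centre line, at its top face; 435 mm from the origin of rail_first
- key (a joint): how far the release key is pressed down, 0 to 0.007 m. It takes about 3 N to move, meets a hard stop at 0.007 and stays where it is left
- drawer (a joint): how far the grey sample drawer in the sampler's front, below the rail, has come out towards the robot's side, 0 to 0.014 m; geared to the key, it comes out 2 mm for each 1 mm of key and stays. Its front, 260 x 52 mm, top 68 mm above the table, is flush with the rail's front when shut and has no handle
- rack: bystander: white vial rack, 75 x 130 x 41 mm tall with its blue vial caps, on the sampler's deck; origin at the centre of its underside
- bottle_deck: bystander: glass bottle with blue cap, 60 mm wide, 120 mm tall, on the deck's back part; origin at the centre of its underside
- bottle_table: bystander: glass bottle with blue cap, 76 mm wide, 160 mm tall, on the table to the right of the sampler; origin at the centre of its underside
- beaker: bystander: glass beaker, 70 mm wide, 85 mm tall, on the table to the left of the sampler; origin at the centre of its underside
- vial_a: bystander: single amber vial with blue cap, 15 mm wide, 37 mm tall, standing on the deck 40 mm or more behind the rail's back face; origin at the centre of its underside
- vial_b: bystander: second vial, like vial_a, farther right on the deck; origin at the centre of its underside
- spanner: bystander: small steel spanner, 130 mm long, lying on the table to the left of the sampler; origin about the middle of it

How it is judged:
On the way, in this order (a step that is already met when the one before it is completed fails the run):
1. a fingertip rests on the first piece of the rail, at its left end (contact force between the fingers and rail_first above 0.3 N), for 0.1 s.
2. sweeping to the right, a fingertip touches the second piece of the rail, the key still up (contact force between the fingers and rail_second above 0.3 N and value of joint key below 0.002 m).
3. the key in the notch is pressed fully down (value of joint key above 0.006 m), for 0.1 s.
At the end, for the whole second after the job is handed in: the key is down by more than 5.8 of its 7 mm, the drawer has come out by more than 11 of its 14 mm and is at rest, and none of the loose things has moved more than 30 mm (value of joint key above 0.0058 m and value of joint drawer above 0.011 m and velocity of joint drawer below 0.005 m/s and not (distance of any of rack, bottle_deck, bottle_table, beaker, vial_a, vial_b, spanner from where it was at the start of the episode above 0.03 m)); the robot touches nothing.
It fails at once if a bystander is lifted, carried or pushed more than 30 mm from its place (distance of any of rack, bottle_deck, bottle_table, beaker, vial_a, vial_b, spanner from where it was at the start of the episode above 0.03 m).
It also fails if it takes over 58 s, if anything falls off the work surface, if the arm or the gripper's body presses on something with over 40 N, if the wrist force passes 120 N, or if a joint passes its speed limit or range.

## Working session

There is one attempt and no reset: what is moved stays moved. The work goes in short steps, Python scripts to look and compute and a tool call to move; the robot and the scene stay as the last step left them, time stands still between calls to the robot, and variables do not carry over. Pictures are saved under pics/ and viewed, and the job is handed in when it is done.

Besides the shell and the picture viewer there is one more tool, called after ">>>" as name(argument=value, ...), one argument or row to a line, values as JSON. send_rows: Moves the arm, as the interface text tells. Its arguments: {"type":"object","properties":{"motion":{"type":"array","items":{"type":"array","items":{"type":"array","items":{"type":"number"}}}},"fingers":{"type":"number"}},"required":["motion"]}

```bash
mkdir -p pics
cat > h.py <<'E'
import numpy as np,cv2
from plant import manip
def w(cam,p):
    T=np.array(manip.calibration(cam)["cam_to_world"]);return T[:3,:3]@np.array(p)+T[:3,3]
def px(cam,P):
    c=manip.calibration(cam);T=np.linalg.inv(np.array(c["cam_to_world"]));q=T[:3,:3]@np.array(P)+T[:3,3]
    v=np.array(c["mtx"])@np.array([q[0],-q[1],-q[2]]);return v[:2]/v[2]
E
python3 - <<'E'
from h import *
for c in("scene","top"):
    im=manip.grab_frame(c);cv2.imwrite(f"pics/{c}0.png",im[:,:,::-1])
    print(manip.calibration(c))
    for q in("rail_mid","rail_first","rail_second","rail_right","sampler"):
        for d in manip.landmark_of(q,c)[:2]: print(c,q,w(c,d["centre"]).round(4),round(d["confidence"],2))
s=manip.state();print(s)
E
```

```text
{'mtx': array([[415.30218463,   0.        , 253.48199409],
       [  0.        , 415.30218463, 193.42602426],
       [  0.        ,   0.        ,   1.        ]]), 'cam_to_world': array([[ 0.73287902, -0.55540744,  0.39295156,  0.99221404],
       [ 0.6803234 ,  0.60415747, -0.41491424, -0.47572494],
       [-0.00695816,  0.57141608,  0.82063101,  0.99599975],
       [ 0.        ,  0.        ,  0.        ,  1.        ]])}
scene rail_mid [0.4839 0.0337 0.1116] 0.59
scene rail_first [0.4628 0.2385 0.1088] 0.61
scene rail_first [ 0.6221  0.4303 -0.0017] 0.43
scene rail_second [ 0.6239  0.4294 -0.0017] 0.67
scene rail_second [0.4652 0.1553 0.1138] 0.5
scene rail_right [ 0.5088 -0.1921  0.1114] 0.68
scene sampler [ 0.5881  0.0442 -0.003 ] 0.69
{'mtx': array([[398.28385987,   0.        , 251.62757111],
       [  0.        , 398.28385987, 191.49355272],
       [  0.        ,   0.        ,   1.        ]]), 'cam_to_world': array([[-0.00841564,  0.99130467, -0.13131725,  0.4058082 ],
       [-0.99993497, -0.00733183,  0.00873469, -0.00754676],
       [ 0.00769594,  0.13138222,  0.99130191,  1.1
[... 291 characters left out ...]
': 0.6, 'joint_pos': array([-1.44900734e+00,  5.26263088e-02,  1.61290749e+00, -2.22564941e-05,
        1.47598632e+00, -1.19003939e-01]), 'joint_vel': array([ 2.09462816e-04,  2.23072960e-04, -4.43606223e-04,  8.94306769e-05,
       -1.77619759e-03,  8.80894909e-06]), 'joint_efforts': array([-4.46061313e-04, -3.93413043e+01, -3.70233929e+01, -1.50330034e-04,
        7.45004072e-04,  3.91204082e-06]), 'tool_pos': array([ 0.14903517, -0.60695178,  0.23134483]), 'tool_rot': array([-0.08495403, -0.70198022, -0.08490271,  0.70199581]), 'contact_force': array([-0.39662764,  0.18768127,  0.58794796]), 'ft_torque': array([ 0.00463781,  0.013821  , -0.00359395]), 'gripper_width': 0.9951408860144967}
```

View pics/top0.png

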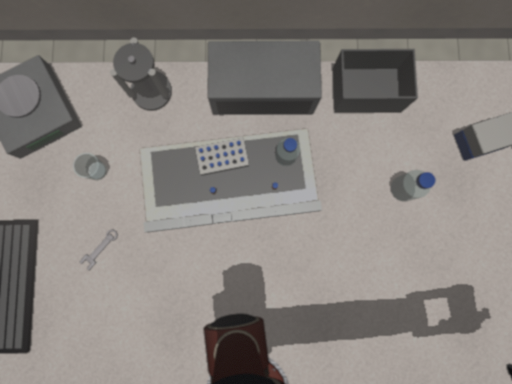

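View pics/scene0.png

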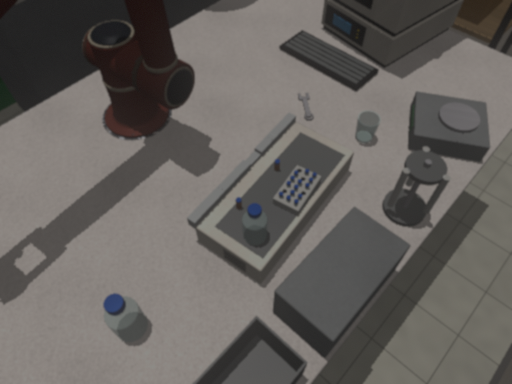

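The top view shows the rail running from about px (146,226) to (320,208), with a notch near (222,217). I'll zoom in and fit the rail.

Run:
```python
from h import *
im=cv2.imread("pics/top0.png");c=im[120:240,130:330];cv2.imwrite("pics/topz.png",cv2.resize(c,None,fx=4,fy=4,interpolation=cv2.INTER_CUBIC))
im=cv2.imread("pics/scene0.png");c=im[100:250,170:370];cv2.imwrite("pics/scz.png",cv2.resize(c,None,fx=4,fy=4,interpolation=cv2.INTER_CUBIC))
```

```text
(no output)
```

View pics/topz.png

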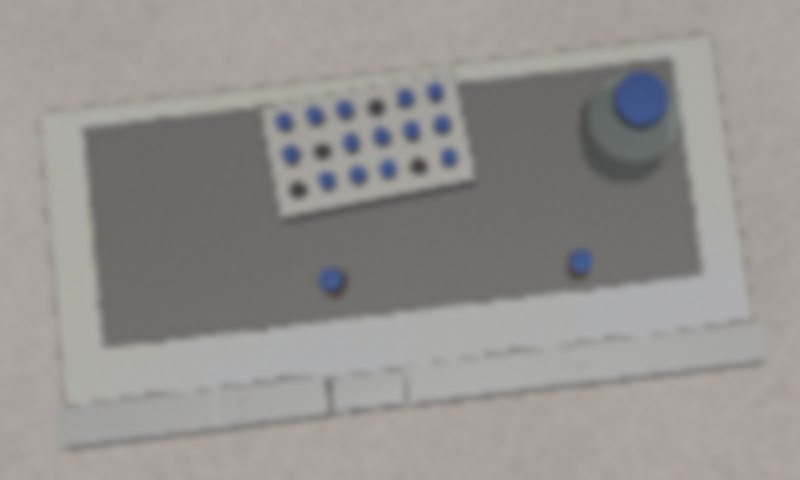

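View pics/scz.png

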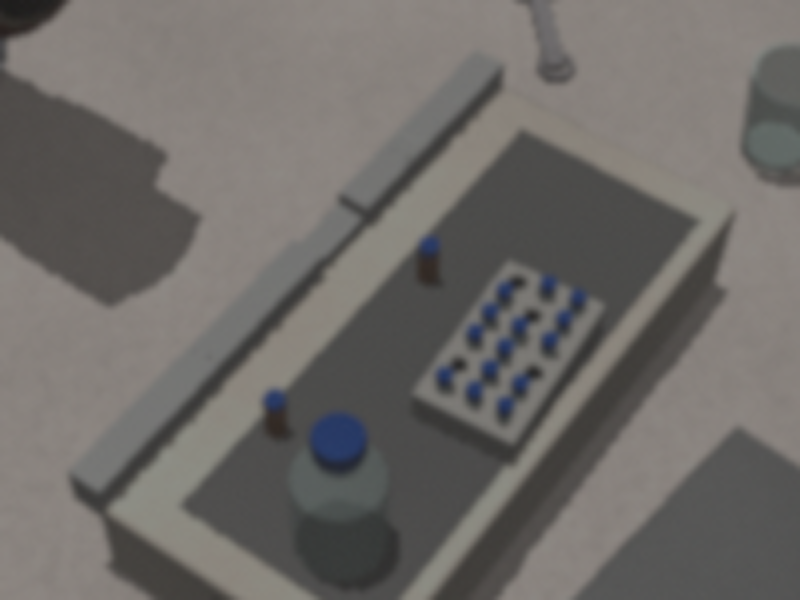

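```bash
cat >> h.py <<'E'
def ray(cam,u,v,z):
    c=manip.calibration(cam);K=np.array(c["mtx"]);T=np.array(c["cam_to_world"])
    d=np.linalg.solve(K,[u,v,1.]);d=T[:3,:3]@[d[0],-d[1],-d[2]];o=T[:3,3];return o+d*(z-o[2])/d[2]
E
python3 - <<'E'
from h import *
for n,(u,v) in dict(L=(62,427),Lf=(64,449),Lb=(62,405),R=(763,342),Rf=(764,361),Rb=(760,322),n1=(330,394),n2=(407,388)).items(): print(n,ray("top",130+u/4,120+v/4,.112).round(4))
for n,(u,v) in dict(L=(486,60),R=(85,485),n1=(352,205),n2=(300,250)).items(): print(n,ray("scene",170+u/4,100+v/4,.112).round(4))
E
```

```text
L [0.4526 0.2563 0.112 ]
Lf [0.4385 0.2547 0.112 ]
Lb [0.4667 0.2567 0.112 ]
R [ 0.5038 -0.1954  0.112 ]
Rf [ 0.4915 -0.1956  0.112 ]
Rb [ 0.5169 -0.1938  0.112 ]
n1 [0.4724 0.0847 0.112 ]
n2 [0.4759 0.0352 0.112 ]
L [0.4584 0.257  0.112 ]
R [ 0.5125 -0.1949  0.112 ]
n1 [0.4806 0.0849 0.112 ]
n2 [0.4817 0.0311 0.112 ]
```

Run:
```python
from h import *
from scipy.spatial.transform import Rotation as R
q=manip.state()["tool_rot"];M=R.from_quat([q[1],q[2],q[3],q[0]]).as_matrix();print(M.round(3))
print(np.arctan2(M[1,1],M[0,1]))
```

```text
[[-0.     0.238 -0.971]
 [-0.    -0.971 -0.238]
 [-1.     0.     0.   ]]
-1.3300012986189564
```

>>> send_rows(
  motion=[
    [[2.4,3.2,0.2,0,0,-0.0106],[2.4,3.2,0.2,0,0,-0.0106],[2.4,3.2,0.2,0,0,-0.0106],[2.4,3.2,0.2,0,0,-0.0106],[2.4,3.2,0.2,0,0,-0.0106],[2.4,3.2,0.2,0,0,-0.0106],[2.4,3.2,0.2,0,0,-0.0106],[2.4,3.2,0.2,0,0,-0.0106],[2.4,3.2,0.2,0,0,-0.0106],[2.4,3.2,0.2,0,0,-0.0106],[2.4,3.2,0.2,0,0,-0.0106],[2.4,3.2,0.2,0,0,-0.0104]],
  ],
  fingers=1,
)

```text
time: 1.6
tool_pos: [0.4379, -0.2212, 0.2558]
tool_rot: [0.04, 0.706, 0.04, -0.706]
contact_force: [0.1, -0.7, -0.0]
gripper_width: -0.001
```

>>> send_rows(
  motion=[
    [[0.2,3.7,0,0,0,0],[0.2,3.7,0,0,0,0],[0.2,3.7,0,0,0,0],[0.2,3.7,0,0,0,0],[0.2,3.7,0,0,0,0],[0.2,3.7,0,0,0,0],[0.2,3.7,0,0,0,0],[0.2,3.7,0,0,0,0],[0.2,3.7,0,0,0,0],[0.2,3.7,0,0,0,0],[0.2,3.7,0,0,0,0],[0,0,0,0,0,0]],
  ],
)

```text
time: 2.6
tool_pos: [0.4584, 0.1892, 0.2555]
tool_rot: [0.042, 0.706, 0.043, -0.706]
contact_force: [0.4, -0.3, 0.3]
gripper_width: 0.0
```

>>> send_rows(
  motion=[
    [[0,2.3,0,0,0,0],[0,2.3,0,0,0,0],[0,0,-2.4,0,0,0],[0,0,-2.4,0,0,0],[0,0,-2.4,0,0,0],[0,0,-2.4,0,0,0],[0,0,-1.4,0,0,0],[0,0,0,0,0,0],[0,0,0,0,0,0]],
  ],
)

```text
time: 3.35
tool_pos: [0.4586, 0.2296, 0.1448]
tool_rot: [-0.04, -0.705, -0.04, 0.707]
contact_force: [-0.2, 0.7, 0.6]
gripper_width: -0.005
```

Run:
```python
from h import *
for c in("scene","top"):
    im=manip.grab_frame(c)[:,:,::-1]
    p=px(c,manip.state()["tool_pos"]);print(c,p)
    x,y=max(int(p[0])-75,0),max(int(p[1])-60,0)
    cv2.imwrite(f"pics/{c}1.png",cv2.resize(im[y:y+120,x:x+150],None,fx=4,fy=4,interpolation=cv2.INTER_CUBIC))
    for q in("rail_first","rail_right","rail_mid"):
        for d in manip.landmark_of(q,c)[:1]: print(c,q,w(c,d["centre"]).round(4),round(d["confidence"],2))
s=manip.state();print(s["tool_pos"],s["contact_force"],s["time"])
```

```text
scene [286.58805804 111.51674393]
scene rail_first [0.4601 0.2369 0.1123] 0.46
scene rail_right [ 0.5085 -0.1928  0.1136] 0.71
scene rail_mid [0.4836 0.0323 0.1105] 0.88
top [152.45627084 223.01291335]
top rail_first [0.4525 0.2363 0.1097] 0.38
top rail_right [ 0.5053 -0.1943  0.1089] 0.58
top rail_mid [0.4778 0.0337 0.1092] 0.73
[0.45953237 0.23019659 0.14624444] [-1.07378162  0.25544348 -0.57893492] 3.75
```

View pics/scene1.png

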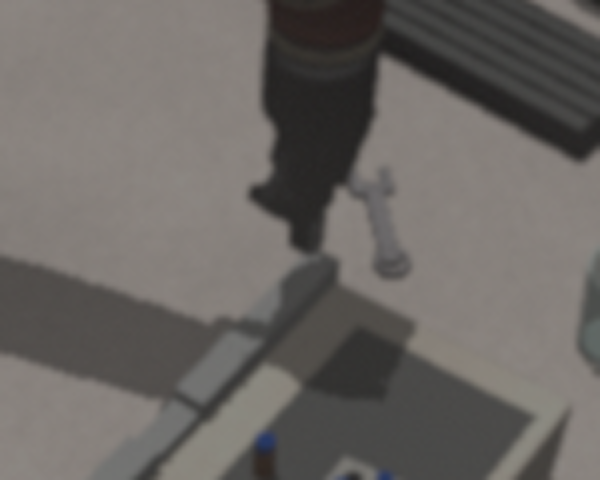

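View pics/top1.png

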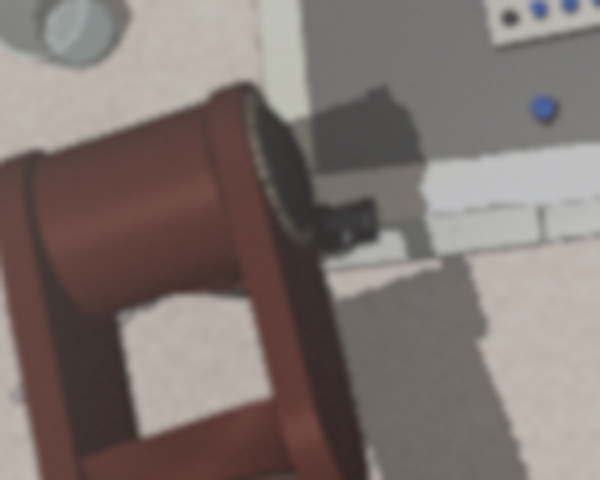

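The finger is above the left end of the rail (scene crop ~(310,250), with the rail end just below). I'll descend to contact.

>>> send_rows(
  motion=[
    [[0,0.4,-1.5,0,0,0],[0,0,-1.0,0,0,0],[0,0,-0.3,0,0,0],[0,0,-0.2,0,0,0],[0,0,0,0,0,0],[0,0,0,0,0,0]],
  ],
)

```text
time: 4.25
tool_pos: [0.4592, 0.234, 0.1155]
tool_rot: [0.04, 0.706, 0.04, -0.706]
contact_force: [-0.7, -0.3, -0.1]
gripper_width: -0.003
```

Run:
```python
from h import *
s=manip.state();print(s["tool_pos"],s["contact_force"],s["time"],s["ft_torque"])
```

```text
[0.45921229 0.23401427 0.11554812] [-0.72701103 -0.27440797 -0.107329  ] 4.25 [ 9.22397568e-05 -1.82637669e-02  5.30256183e-03]
```

>>> send_rows(
  motion=[
    [[0,0,-0.15,0,0,0],[0,0,-0.1,0,0,0],[0,0,-0.05,0,0,0],[0,0,0,0,0,0]],
  ],
)

```text
time: 4.58
tool_pos: [0.4591, 0.234, 0.1123]
tool_rot: [0.04, 0.706, 0.04, -0.706]
contact_force: [0.5, -0.4, 0.3]
gripper_width: -0.0
```

>>> send_rows(
  motion=[
    [[0,0,-0.05,0,0,0],[0,0,0,0,0,0]],
  ],
)

```text
time: 4.75
tool_pos: [0.4592, 0.2341, 0.112]
tool_rot: [0.04, 0.706, 0.04, -0.706]
contact_force: [-0.7, 0.2, 0.9]
gripper_width: 0.003
```

>>> send_rows(
  motion=[
    [[0,0,-0.05,0,0,0],[0,0,0,0,0,0]],
  ],
)

```text
time: 4.92
tool_pos: [0.4592, 0.2341, 0.1121]
tool_rot: [0.04, 0.706, 0.04, -0.706]
contact_force: [-2.1, -0.8, 4.7]
gripper_width: 0.0
```

>>> send_rows(
  motion=[
    [[0,0,-0.05,0,0,0],[0,0,0,0,0,0]],
  ],
)

```text
time: 5.08
tool_pos: [0.4592, 0.2341, 0.112]
tool_rot: [-0.04, -0.706, -0.04, 0.706]
contact_force: [-4.2, -1.1, 7.5]
gripper_width: 0.003
```

>>> send_rows(
  motion=[
    [[0,0,-0.02,0,0,0],[0,0,0,0,0,0],[0.08,-0.7,0,0,0,0],[0.08,-0.7,0,0,0,0],[0.08,-0.7,0,0,0,0],[0.08,-0.7,0,0,0,0]],
  ],
)

```text
time: 5.58
tool_pos: [0.4634, 0.2068, 0.112]
tool_rot: [0.039, 0.707, 0.041, -0.705]
contact_force: [-0.0, 3.8, 5.3]
gripper_width: 0.003
```

>>> send_rows(
  motion=[
    [[0.08,-0.7,0,0,0,0],[0.08,-0.7,0,0,0,0],[0.08,-0.7,0,0,0,0],[0.08,-0.7,0,0,0,0],[0.08,-0.7,0,0,0,0]],
  ],
)

```text
time: 6.0
tool_pos: [0.4674, 0.1717, 0.112]
tool_rot: [0.039, 0.707, 0.041, -0.705]
contact_force: [-0.2, 3.3, 6.1]
gripper_width: 0.002
```

>>> send_rows(
  motion=[
    [[0.08,-0.7,0,0,0,0],[0.08,-0.7,0,0,0,0],[0,0,0,0,0,0]],
  ],
)

```text
time: 6.25
tool_pos: [0.4691, 0.1567, 0.112]
tool_rot: [0.04, 0.707, 0.04, -0.705]
contact_force: [-0.6, -0.0, 6.4]
gripper_width: 0.004
```

>>> send_rows(
  motion=[
    [[0.08,-0.7,0,0,0,0],[0.08,-0.7,0,0,0,0],[0.08,-0.7,0,0,0,0],[0.08,-0.7,0,0,0,0],[0.08,-0.7,0,0,0,0],[0.08,-0.7,0,0,0,0],[0.08,-0.7,0,0,0,0],[0,0,0,0,0,0]],
  ],
)

```text
time: 6.92
tool_pos: [0.4744, 0.1073, 0.1116]
tool_rot: [0.04, 0.707, 0.04, -0.705]
contact_force: [-0.1, -0.9, 6.0]
gripper_width: 0.001
```

>>> send_rows(
  motion=[
    [[0.05,-0.4,0,0,0,0],[0.05,-0.4,0,0,0,0],[0,0,0,0,0,0]],
  ],
)

```text
time: 7.17
tool_pos: [0.4753, 0.0999, 0.1116]
tool_rot: [0.04, 0.707, 0.04, -0.705]
contact_force: [-0.6, 1.0, 6.0]
gripper_width: 0.001
```

>>> send_rows(
  motion=[
    [[0.05,-0.4,0,0,0,0],[0.05,-0.4,0,0,0,0],[0,0,0,0,0,0]],
  ],
)

```text
time: 7.42
tool_pos: [0.4763, 0.0919, 0.1116]
tool_rot: [0.04, 0.707, 0.04, -0.705]
contact_force: [0.2, 1.8, 6.3]
gripper_width: -0.005
```

>>> send_rows(
  motion=[
    [[0.05,-0.4,0,0,0,0],[0.05,-0.4,0,0,0,0],[0,0,0,0,0,0]],
  ],
)

```text
time: 7.67
tool_pos: [0.4772, 0.0839, 0.1114]
tool_rot: [0.04, 0.707, 0.04, -0.705]
contact_force: [-0.3, 2.0, 5.6]
gripper_width: -0.006
```

>>> send_rows(
  motion=[
    [[0.05,-0.4,0,0,0,0],[0.05,-0.4,0,0,0,0],[0,0,0,0,0,0]],
  ],
)

```text
time: 7.92
tool_pos: [0.4769, 0.0752, 0.1097]
tool_rot: [-0.04, -0.705, -0.04, 0.707]
contact_force: [-0.1, 0.1, -0.0]
gripper_width: 0.002
```

The tip dropped (z 0.1114 → 0.1097, force to 0) at y ≈ 0.075–0.08, which matches the notch seen in the image. I'll centre in the notch and press.

>>> send_rows(
  motion=[
    [[0.07,-0.5,0,0,0,0],[0.07,-0.5,0,0,0,0],[0.05,-0.5,0,0,0,0],[0,0,-0.2,0,0,0],[0,0,-0.2,0,0,0],[0,0,0,0,0,0]],
  ],
)

```text
time: 8.42
tool_pos: [0.4789, 0.061, 0.1059]
tool_rot: [-0.04, -0.706, -0.04, 0.706]
contact_force: [-0.3, -0.5, 0.2]
gripper_width: -0.002
```

>>> send_rows(
  motion=[
    [[0,0,-0.15,0,0,0],[0,0,-0.15,0,0,0],[0,0,-0.1,0,0,0],[0,0,0,0,0,0]],
  ],
)

```text
time: 8.75
tool_pos: [0.4794, 0.0611, 0.1025]
tool_rot: [0.04, 0.706, 0.04, -0.706]
contact_force: [-0.3, -0.4, 0.1]
gripper_width: -0.002
```

>>> send_rows(
  motion=[
    [[0,0,-0.15,0,0,0],[0,0,-0.15,0,0,0],[0,0,0,0,0,0]],
  ],
)

```text
time: 9.0
tool_pos: [0.4794, 0.0611, 0.0995]
tool_rot: [0.04, 0.706, 0.04, -0.706]
contact_force: [-0.2, 0.3, 1.0]
gripper_width: -0.003
```

>>> send_rows(
  motion=[
    [[0,0,-0.15,0,0,0],[0,0,-0.1,0,0,0],[0,0,0,0,0,0]],
  ],
)

```text
time: 9.25
tool_pos: [0.4795, 0.0611, 0.0971]
tool_rot: [0.04, 0.706, 0.04, -0.706]
contact_force: [-0.4, -0.3, 0.9]
gripper_width: -0.001
```

>>> send_rows(
  motion=[
    [[0,0,-0.1,0,0,0],[0,0,0,0,0,0]],
  ],
)

```text
time: 9.42
tool_pos: [0.4795, 0.061, 0.097]
tool_rot: [-0.04, -0.706, -0.04, 0.706]
contact_force: [-3.3, -0.9, 7.3]
gripper_width: -0.003
```

>>> send_rows(
  motion=[
    [[0,0,-0.1,0,0,0],[0,0,0,0,0,0]],
  ],
)

```text
time: 9.58
tool_pos: [0.4795, 0.061, 0.0969]
tool_rot: [-0.04, -0.706, -0.04, 0.706]
contact_force: [-6.2, 0.1, 12.9]
gripper_width: 0.002
```

A hard stop at z = 0.0969 is what full key travel would give. I'll hold briefly, then lift clear so I can look.

>>> send_rows(
  motion=[
    [[0,0,-0.05,0,0,0],[0,0,0,0,0,0],[0,0,0,0,0,0],[0,0,0.3,0,0,0],[0,0,1,0,0,0],[0,0,2,0,0,0],[0,0,3,0,0,0],[0,0,3,0,0,0],[0,0,3,0,0,0],[0,0,3,0,0,0]],
  ],
)

```text
time: 10.42
tool_pos: [0.4789, 0.0611, 0.249]
tool_rot: [-0.04, -0.706, -0.04, 0.706]
contact_force: [0.4, -0.4, -0.4]
gripper_width: 0.003
```

>>> send_rows(
  motion=[
    [[0,-3.5,0,0,0,0],[0,-3.5,0,0,0,0],[0,-3.5,0,0,0,0],[0,-3.5,0,0,0,0],[0,-3.5,0,0,0,0],[0,-3.5,0,0,0,0],[0,-3.5,0,0,0,0],[0,-3.5,0,0,0,0],[0,-3.5,0,0,0,0],[0,-3.5,0,0,0,0],[0,0,0,0,0,0],[0,0,0,0,0,0]],
  ],
)

```text
time: 11.42
tool_pos: [0.4788, -0.2902, 0.2472]
tool_rot: [-0.039, -0.706, -0.04, 0.706]
contact_force: [0.2, 0.1, -0.8]
gripper_width: -0.001
```

Run:
```python
from h import *
for c,(x,y,X,Y) in(("scene",(170,100,370,250)),("top",(130,120,330,240))):
    im=manip.grab_frame(c)[:,:,::-1]
    cv2.imwrite(f"pics/{c}2.png",cv2.resize(im[y:Y,x:X],None,fx=4,fy=4,interpolation=cv2.INTER_CUBIC))
s=manip.state();print(s["tool_pos"],s["contact_force"],s["time"])
```

```text
[ 0.47922122 -0.28829118  0.24737691] [1.18540301 1.24105625 0.18897423] 11.5167
```

View pics/scene2.png

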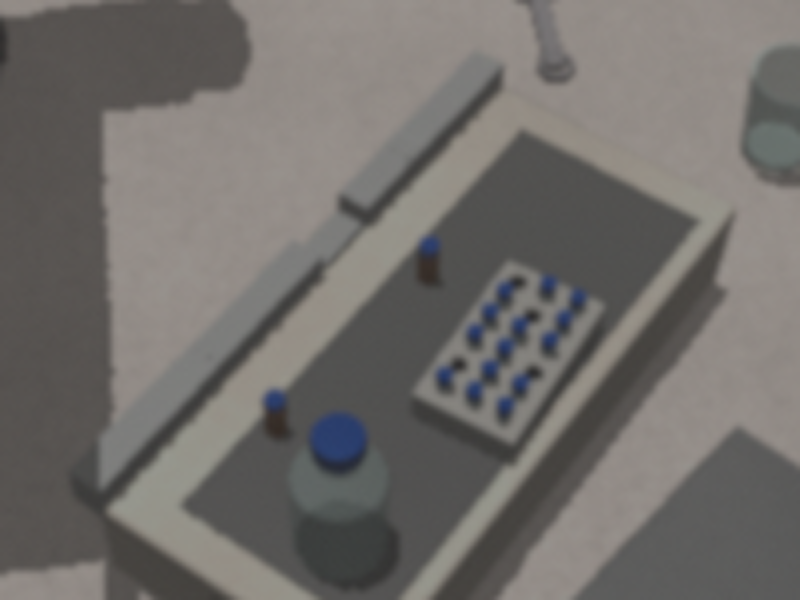

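View pics/top2.png

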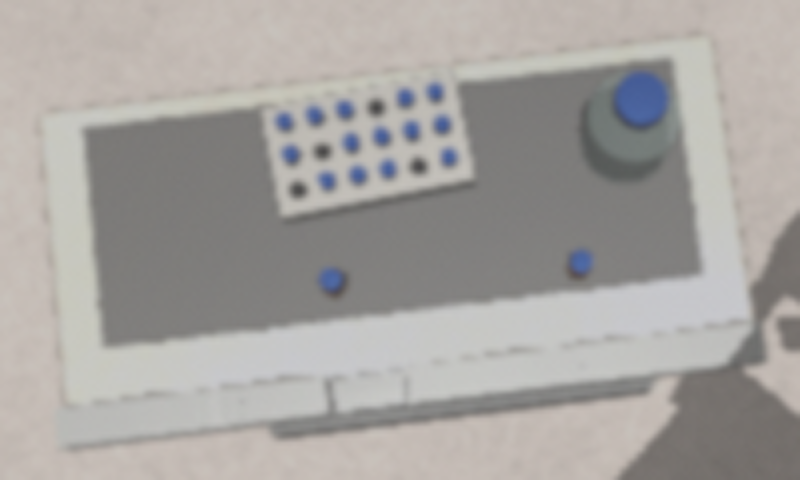

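The top view shows the grey drawer sticking out in front of the rail, from crop (272,432) to (655,388). The scene view shows the notch deeper, at (330,235). The vials, rack and bottle are at the same pixels as before. I'm handing in.

```bash
python3 -c "
from h import *
manip.job_done()"
```

```text
the job is handed in; nothing more can be done
```

The drawer is released and the job is handed in, at about 11.5 s of the 58 s allowed; no verdict is reported. With the fingers shut, I did the steps in order:
- **Left end:** I touched down on the left end of the rail, with 5–7 N at z = 0.112.
- **Sweep:** I swept right over the second piece, with about 6 N of contact. The tip dropped into the notch at y ≈ 0.08, where the image had shown it.
- **Press:** I pressed the key until it hit a hard stop at z = 0.097, at about 13 N. That is 15 mm below the rail top, which matches the 8 mm notch plus the full 7 mm of key travel.
- **Clear:** I lifted and moved the arm clear to the right.

**Last checks:** The pictures show the drawer standing out in front of the rail and the notch visibly deeper. The rack, both vials and the deck bottle are where they were. I did not look at the table bottle again in a full picture, and I saw the beaker and spanner only partly in the last crop, where they were unmoved. The arm passed near none of these three below z ≈ 0.23 m, except beside the left end of the rail, where it touched nothing else. The key and drawer travel could not be read directly, only inferred from the hard stop and the pictures.

The two cameras disagreed by about 5–8 mm in x on where the rail lay. I used a position in between, and contact held along the whole sweep.

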